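# Refit the fold mirror of a box-scanning station

### The job

Take the cleaned scanner mirror from its rubber stand, lay it face up on the three brass seats of its mount, between the two stop posts and the clamp, and let go of it. Then slide the clamp up gently until the mirror is seated against both posts and the clamp's spring nose holds it there firmly, so that it cannot shift or rock, without straining the glass (the stop posts are not always in the same place, so feel for the contact). Let go, and leave the stock on the bench alone.

Things in the scene. Friction and masses are not known exactly. Their poses are not given: they have to be found in the camera images.
- mirror_center (a point): Centre (half-way up) of the mirror: a flat slab with a black backing and a silvery face on top, 60 mm along its x, 90 mm along its y, 14 mm thick (z up), 0.09 to 0.18 kg. At the start it lies face up on the stand, its underside 22 mm above the bench. Either end may go to the posts.
- mount: The fixed mirror mount; origin in the underside of its base plate, on the bench; z up, +y from the clamp towards the stop posts. Plate 100 mm (x) by 235 mm (y -140 to +95), 8 mm thick; on it a pedestal 44 mm wide in x (y -40 to +32) with three brass seats, tops 28 mm up, at (x, y) = (-18, -26), (18, -26), (0, 23) mm. The mirror goes with its 90 mm side along y, centred at x = 0.
- lay_spot (a point): Where the mirror's centre may first be laid (35 mm up, at y = -19 mm in the mount, axes as the mount's): there the mirror lies on the three seats, overhangs the pedestal by 8 mm on either side in x, and clears both the posts and the drawn-back clamp by 4 mm or more.
- post_zone (a point): Middle of the range where the two steel stop posts may stand (35 mm up, y = 45 mm in the mount). Posts: upright free-turning rollers 12 mm in diameter, tops 46 mm up, at mount x = -21 and +21 mm, on a bar locked where it differs each time: their mirror-side faces lie anywhere within 11 mm either way in y of this point. Their place is not measured: feel for it.
- clamp (a joint): Travel of the clamp towards the posts (+y of the mount), 0 to 0.06 m; starts at 0 to 6 mm. It drags with 11 N and stays where left. From it a sprung rod with a free-turning brass roller (the nose), 35 mm up, at x = 0, reaches 37 mm ahead of the tab's centre (tip at mount y = -76 mm when this reads 0). The nose yields from 2 N (out) to 10 N (3.5 mm in), then meets a hard end.
- clamp_tab (a point): Centre (70 mm up) of the clamp's aluminium tab: 30 mm wide (mount x), 14 mm thick (y), 50 to 91 mm above the bench, on a block 46 by 30 mm. Pushing it takes 11 to 13 N until the mirror bears on both posts, then 11 N plus the nose's force. 4 to 9 N at the nose holds it well; over 15 N at the nose or a post strains the glass.
- stand: The fixed rubber cleaning stand under the mirror at the start: 44 mm (x) by 70 mm (y), 22 mm high, origin in its underside, on a 3 mm thick tray.
- carton_a_center (a point): Bystander: centre of a flat white medicine carton, 60 by 110 by 24 mm, lying on the bench.
- carton_b_center (a point): Bystander: centre of a small white medicine carton, 50 by 90 by 45 mm, lying on the bench.
- pill_bottle_center (a point): Bystander: centre of a pill jar standing on the bench, 48 mm in diameter, 85 mm tall.
Not all that is in view belongs to the job. Leave any green, purple or red look-alike of the part that bears mirror_center alone.

How it is judged:
On the way:
1. the mirror lies flat and released on the three seats, between the posts and the clamp (z of mirror_center in the frame of mount between 0.032 and 0.038 m and angle between mirror_center's own z axis and vertical below 0.025 rad and contact force between mirror and mount above 0.5 N and contact force between mirror and the fingers below 0.05 N and y of mirror_center in the frame of mount between -0.035 and 0.02 m), for 0.2 s.
At the end, for the whole second after the job is handed in: With the robot gone the mirror lies face up, flat (within 1.4 degrees), square to the mount (within 2.3 degrees) and at rest on the seats (centre 32 to 38 mm up), pressed by the spring nose with over 3 N and by each stop post with over 0.5 N (z of mirror_center in the frame of mount between 0.032 and 0.038 m and angle between mirror_center's own z axis and vertical below 0.025 rad and contact force between mirror and nose above 3 N and contact force between mirror and post_a above 0.5 N and contact force between mirror and post_b above 0.5 N and angle between the y axis of mirror_center and the y axis of mount, either way round below 0.04 rad and linear speed of mirror below 0.01 m/s); the robot touches nothing.
It fails at once if the mirror is pressed with more than 15 N by the clamp's nose or against a stop post (contact force between mirror and nose above 15 N or contact force between mirror and post_a above 15 N or contact force between mirror and post_b above 15 N).
It fails at once if a carton or the pill jar is shifted by more than 15 mm (distance of any of carton_a_center, carton_b_center, pill_bottle_center from where it was at the start of the episode above 0.015 m).
It also fails if it takes over 48 s, if anything falls off the work surface, if the arm or the gripper's body presses on something with over 40 N, if the wrist force passes 120 N, or if a joint passes its speed limit or range.

### The arm

A 6-joint arm with a two-finger parallel gripper is mounted at the origin on the work surface. World frame = base frame: x ahead of the robot, y to its left, z up, the work surface at z = 0. Lengths are in m, angles in rad, forces in N, time in s.
With the tool pointing down it reaches from about 0.375 to 0.975 m from the base axis. Payload 3.8 kg.
Tool frame: the origin (TCP) lies on the centre line of the jaws, within the pads' length; the fingertips stand 17 mm ahead of it and the grasp point (between the pads) lies 2 mm behind it (bot.tip_extent is the distance from the TCP to the fingertips, in m); z points along the fingers, y is the line along which they close (so a half turn about z gives the same grasp; the last joint's range is limited). The gripper opens to 85 mm and grips with 20 to 120 N. Pads are 22 mm wide; open, the fingers measure 114 mm over their backs; the gripper's body (76 mm by 85 mm) begins 54 mm behind the grasp point. The pads swing forward as they close: fully open they stand 13 mm farther back than shut.
Start: joints at [-1.355, 0.264, 1.604, -0, 1.274, -0.037], TCP at [0.169, -0.654, 0.226] pointing down, gripper open.
Joint ranges: [-2.63, 2.63], [-0.94, 2.18], [0.31, 2.57], [-1.31, 4.45], [0, 2.66], [-2.55, 2.55]. Speed limits (rad/s): [2.57, 2.57, 3.14, 3.14, 3.14, 3.14].

### API

Orientations are given as a rotation vector (axis times angle).
In Python, from workcell import readout, read_camera, finish_job, bot gives the robot as it stands.
- The arm moves only by the tool jog_arm, never from a script. Its argument "deltas" is one flat list of numbers, 7 for each row, row after row: the shift along the tool's x, y, z in m, then the turn, a rotation vector about the tool's x, y, z in degrees, then the gripper command: -1 is shut, 1 is fully open, values between are in proportion. A call has 1 to 8 rows; each row is the pose to reach, as a shift and turn from the pose commanded when the call began, along the tool's axes at that moment; what a row does not reach only later rows make up. A row lasts 1/10 s, in which the tool goes at most 50 mm and 8.59 degrees, less where a joint would pass 70% of its speed; a pose out of reach is approached as far as the arm can. A call with a gripper value outside its range is refused whole. The fingers move at their own pace and stop on an object; "squeeze" is the grip in N (left out, the last holds). Time passes only in rows, so rows that repeat a pose let the fingers close. It gives the time, the measured TCP pose, the force, the opening and the grip force at its end, in the units of the state.
- readout.read_state(): the state, without advancing time (a new reading comes with each control period).
- read_camera(name): name is "scene" or "top" or "wrist"; returns a dict with "color" (420x560x3 uint8, blue, green, red), "fx", "fy", "cx", "cy" (pixels), "origin" and "attitude" of the camera in the world. Camera axes: x right, y down, z forward; pixel columns grow to the right and rows downward; lengths in m; the calibration is good to about 2 mm. A picture is of the moment at which its call begins. There is no depth.
- finish_job(): hands the job in; it is judged then, once.
The state is a dict: "time": time; "q": joint angles; "joint_vel": joint speeds; "joint_torque": joint torques, N m; "tool_pos": TCP position; "tcp_rot": TCP orientation; "wrist_force": force on the tool from outside, world axes, zero at the start; "torque": the same for the moment, N m; "width": opening from 0.0 (shut) to 1.0 (fully open); "grip_force": force on a finger pad.
Only numpy, scipy, OpenCV 4.12 (cv2) and the standard library are available. Lean on these libraries where they do the work, as an engineer would, in place of code of your own. Each camera call takes 0.05 s, during which the arm holds its last target. There are 200 camera calls.

## Working session

There is one attempt and no reset: what is moved stays moved. The work goes in short steps, Python scripts to look and compute and a tool call to move; the robot and the scene stay as the last step left them, time stands still between calls to the robot, and variables do not carry over. Pictures are saved under pics/ and viewed, at most 10 in all, crops included, and the job is handed in when it is done.

Besides the shell and the picture viewer there is one more tool, called after "Call:" as name(argument=value, ...), one argument or row to a line, values as JSON. jog_arm: Moves the arm, as the interface text tells. Its arguments: {"type":"object","properties":{"deltas":{"type":"array"},"squeeze":{"type":"number"}},"required":["deltas"]}

```bash
mkdir -p pics; ls
python3 - <<'E'
from workcell import readout, read_camera, bot
import cv2, pickle
d={}
for n in("scene","top","wrist"):
    c=read_camera(n); d[n]=c; cv2.imwrite(f"pics/{n}0.png",c["color"]); print(n,c["fx"],c["fy"],c["cx"],c["cy"],c["origin"],c["attitude"])
pickle.dump(d,open("c0.pkl","wb"))
print(readout.read_state(), bot.tip_extent)
E
```

```text
pics
scene 418.0227431311485 418.0227431311485 282.02455911681614 206.68457656685925 [ 1.36322255 -0.03105196  0.61962102] [-1.7091859  -1.56602646  0.82972226]
top 545.7951067083642 545.7951067083642 274.0823839249606 200.506732166217 [0.43419338 0.00936761 1.24804504] [-2.14895695  2.15900192 -0.13219002]
wrist 302.3305977484858 302.3305977484858 280.4295192311336 209.64431939997866 [ 0.24618108 -0.63362178  0.37263478] [ 2.27700867 -1.76235879 -0.28253756]
{'time': 0.15, 'q': array([-1.35485759e+00,  2.64581962e-01,  1.60508332e+00, -1.30290468e-05,
        1.27370654e+00, -3.69239541e-02]), 'joint_vel': array([-0.00042616, -0.00149028, -0.002863  ,  0.00108614,  0.00077356,
       -0.00025835]), 'joint_torque': array([ 5.03097067e-05, -5.15903986e+01, -3.67960775e+01, -1.53653259e-04,
        7.98191613e-03, -1.86603773e-05]), 'tool_pos': array([ 0.16872127, -0.65296519,  0.22513436]), 'tcp_rot': array([-3.11475952e+00, -3.95921095e-01,  2.69147458e-04]), 'wrist_force': array([ 0.45145085,  0.15862796, -0.2897145 ]), 'torque': array([-0.00119016, -0.02624597,  0.05873803]), 'grip_force': 0.0, 'width': 0.9977444425672924} 0.017
```

View pics/top0.png

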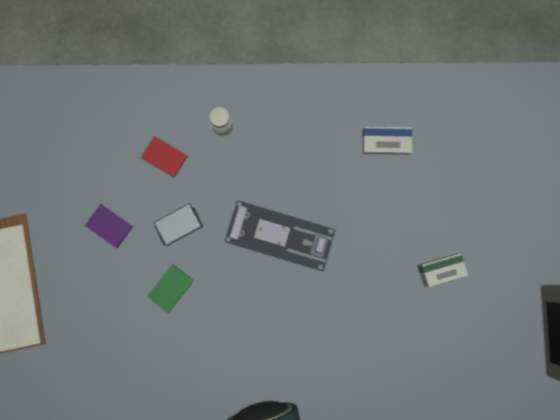

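View pics/scene0.png

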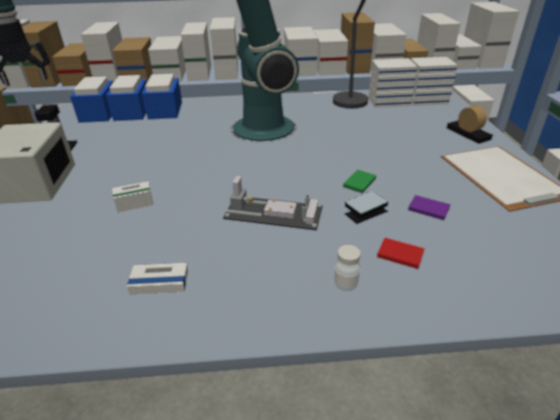

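The top view shows the mirror at about (178,224) on its stand, with the red, purple and green look-alikes around it. The mount is at about (280,235), with its post bar at the left end (238,222) and the clamp tab at (320,245). In the scene view the mirror is at (366,205) and the mount at (275,210).

```bash
cat > h.py <<'E'
import numpy as np, cv2, pickle
from scipy.spatial.transform import Rotation as R
def ray(c,p):
    p=np.atleast_2d(p).astype(float)
    d=np.c_[(p[:,0]-c["cx"])/c["fx"],(p[:,1]-c["cy"])/c["fy"],np.ones(len(p))]
    return np.array(c["origin"]),R.from_rotvec(c["attitude"]).apply(d)
def plane(c,p,z):
    o,d=ray(c,p); return o+d*((z-o[2])/d[:,2])[:,None]
def tri(c1,p1,c2,p2):
    o1,d1=ray(c1,p1);o2,d2=ray(c2,p2);out=[]
    for a,b in zip(d1,d2):
        s=np.linalg.lstsq(np.c_[a,-b],o2-o1,rcond=None)[0]
        out.append(np.r_[(o1+a*s[0]+o2+b*s[1])/2,np.linalg.norm(o1+a*s[0]-o2-b*s[1])])
    return np.array(out)
def pix(c,P):
    q=R.from_rotvec(c["attitude"]).inv().apply(np.atleast_2d(P)-c["origin"])
    return np.c_[q[:,0]/q[:,2]*c["fx"]+c["cx"],q[:,1]/q[:,2]*c["fy"]+c["cy"]]
def blob(mask,near):
    cs,_=cv2.findContours(mask.astype(np.uint8),cv2.RETR_EXTERNAL,cv2.CHAIN_APPROX_NONE)
    cs=[k for k in cs if cv2.contourArea(k)>20]
    return min(cs,key=lambda k:-cv2.pointPolygonTest(k,tuple(map(float,near)),True))
E
python3 - <<'E'
from h import *
d=pickle.load(open("c0.pkl","rb")); t,s=d["top"],d["scene"]
a=cv2.resize(t["color"][185:285,140:345],None,fx=3.9,fy=3.9,interpolation=cv2.INTER_CUBIC)
b=cv2.resize(s["color"][165:235,215:400],None,fx=4.3,fy=4.3,interpolation=cv2.INTER_CUBIC)[:, :800]
a=a[:,:800]; h=600-a.shape[0]
cv2.imwrite("pics/ct.png",a); cv2.imwrite("pics/cs.png",b); print(a.shape,b.shape)
gt=t["color"].astype(int); print(gt[224,170:210:3].tolist()); print(s["color"][205,340:395:3].tolist())
m=(gt.min(2)>135); k=blob(m,(178,224)); r=cv2.minAreaRect(k); print(r)
P=plane(t,cv2.boxPoints(r),0.036); print(P.round(4),np.linalg.norm(np.diff(P,axis=0),axis=1),P.mean(0))
m=(gt.max(2)<75); k=blob(m,(260,215)); r=cv2.minAreaRect(k); print(r)
P=plane(t,cv2.boxPoints(r),0.008); print(P.round(4),np.linalg.norm(np.diff(P,axis=0),axis=1),P.mean(0))
E
```

```text
(390, 800, 3) (301, 796, 3)
[[157, 158, 147], [157, 159, 148], [158, 159, 148], [158, 159, 148], [158, 159, 148], [158, 160, 149], [159, 161, 150], [160, 161, 150], [160, 162, 151], [160, 162, 151], [84, 84, 79], [122, 120, 112], [131, 128, 120], [131, 128, 120]]
[[156, 148, 141], [149, 142, 134], [34, 33, 31], [98, 96, 89], [163, 161, 151], [171, 169, 159], [172, 169, 159], [171, 169, 159], [172, 169, 159], [172, 169, 159], [172, 170, 160], [171, 169, 159], [159, 157, 147], [108, 106, 98], [38, 37, 34], [33, 32, 29], [133, 126, 119], [156, 149, 141], [155, 148, 140]]
((177.0159149169922, 223.94583129882812), (23.703182220458984, 37.430274963378906), 61.38954162597656)
[[0.5405 0.28   0.036 ]
 [0.5804 0.2073 0.036 ]
 [0.5336 0.1813 0.036 ]
 [0.4941 0.2537 0.036 ]] [0.08290661 0.05355163 0.08250127] [0.53716095 0.23055949 0.036     ]
((281.6192932128906, 235.935791015625), (95.3995132446289, 41.665443420410156), 16.69924545288086)
[[ 0.4974  0.1148  0.008 ]
 [ 0.5885  0.0879  0.008 ]
 [ 0.5247 -0.1202  0.008 ]
 [ 0.4348 -0.0916  0.008 ]] [0.09500604 0.21759216 0.09433725] [ 0.51132147 -0.00227267  0.008     ]
```

View pics/ct.png

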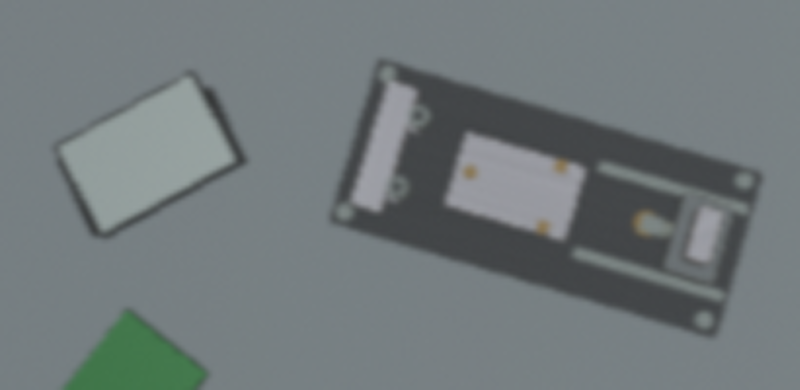

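View pics/cs.png

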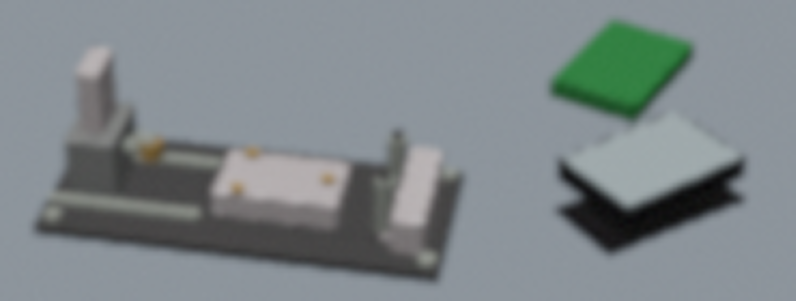

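The crops show the mirror's silvery face cleanly. In the mount crop, the post bar is at about (385,145) with rollers at (418,117) and (398,187). The three brass seats are at (470,172), (561,165) and (542,227), the nose at (642,222) and the tab at (705,235). The scene crop agrees with this.

```bash
cat >> h.py <<'E'
def go(pos,yaw):
    "tool-frame shift (mm) and turn (deg) to a down-pointing pose, tool x at yaw deg"
    from workcell import readout
    s=readout.read_state(); r0=R.from_rotvec(s["tcp_rot"])
    y=np.radians(yaw); r1=R.from_matrix(np.array([[np.cos(y),np.sin(y),0],[np.sin(y),-np.cos(y),0],[0,0,-1]]))
    t=(r0.inv()*r1).as_rotvec(degrees=True)
    d=r0.inv().apply(np.array(pos)-s["tool_pos"])*1e3
    print("t",s["time"],"pos",s["tool_pos"].round(4),"delta mm",d.round(1),"turn",t.round(2),"rows",np.linalg.norm(d)/50,np.linalg.norm(t)/8.59)
E
python3 - <<'E'
from h import *
d=pickle.load(open("c0.pkl","rb")); t,s,w=d["top"],d["scene"],d["wrist"]
o,v=ray(w,[[280,210]]); print(o,v,o+v*((0.036-o[2])/v[0,2]))
ms=(s["color"].min(2)>135)&(s["color"][:,:,0].astype(int)-s["color"][:,:,2]<14)
# mirror corners read from crops: left,top,right,bottom
ct=np.array([[57,149],[193,75],[240,158],[100,234]])/3.9+[140,185]-.4
cs=np.array([[744,158],[626,210],[562,160],[672,114]])/4.3+[215,165]-.4
print(tri(t,ct,s,cs).round(4), tri(t,ct,s,cs).mean(0))
print(plane(t,ct,.036).round(4), plane(t,ct,.036).mean(0))
st=np.array([[470,172],[561,165],[542,227]])/3.9+[140,185]-.4
ss=np.array([[328,180],[237,188],[252,153]])/4.3+[215,165]-.4
T=tri(t,st,s,ss); print(T.round(4))
P=plane(t,st,.028); print(P.round(4)); y=P[0]-(P[1]+P[2])/2; print("mount y deg",np.degrees(np.arctan2(y[1],y[0])),np.linalg.norm(y))
go([.51,0.0,.24],73.2)
E
```

```text
[ 0.24618108 -0.63362178  0.37263478] [[-0.30256086 -0.07525886 -0.950156  ]] [[ 0.13898551 -0.66028556  0.036     ]]
[[0.5402 0.2829 0.0356 0.0026]
 [0.5823 0.2053 0.0353 0.0017]
 [0.5344 0.1784 0.0376 0.0038]
 [0.4912 0.2555 0.0359 0.0008]] [0.53701828 0.23056295 0.03609825 0.00222538]
[[0.5399 0.2815 0.036 ]
 [0.5821 0.2044 0.036 ]
 [0.5342 0.1768 0.036 ]
 [0.4913 0.2559 0.036 ]] [0.53685076 0.22964226 0.036     ]
[[ 0.5263  0.0465  0.0276  0.0017]
 [ 0.53   -0.0058  0.0284  0.0016]
 [ 0.4945  0.0051  0.0277  0.0012]]
[[ 0.5262  0.0457  0.028 ]
 [ 0.53   -0.0066  0.028 ]
 [ 0.4945  0.0045  0.028 ]]
mount y deg 73.3561168049918 0.04875632439720398
t 0.15 pos [ 0.1687 -0.653   0.2251] delta mm [ 493.8 -546.8  -13.9] turn [-9.000e-02 -5.000e-02 -5.871e+01] rows 14.738462472019426 6.83491227039391
```

Call:
jog_arm(
  deltas=[0.033,-0.036,-0.001,0,0,-7.3,1,0.066,-0.072,-0.002,0,0,-14.6,1,0.099,-0.108,-0.003,0,0,-21.9,1,0.132,-0.144,-0.004,0,0,-29.2,1,0.165,-0.18,-0.005,0,0,-36.5,1,0.198,-0.216,-0.006,0,0,-43.8,1,0.231,-0.252,-0.007,0,0,-51.1,1,0.264,-0.288,-0.008,0,0,-58.7,1],
)

```text
time: 0.95
tool_pos: [0.3527, -0.3067, 0.2341]
tcp_rot: [2.518, 1.879, 0.0]
wrist_force: [1.8, 0.5, -0.8]
width: 0.998
grip_force: 0.0
```

```bash
python3 -c "
from h import *
go([.51,0.0,.24],73.3)"
```

```text
t 0.95 pos [ 0.3527 -0.3067  0.2341] delta mm [338.8  63.4  -5.9] turn [ 0.01 -0.01  0.16] rows 6.895198819867529 0.018346051986457786
```

Call:
jog_arm(
  deltas=[0.048,0.009,-0.001,0,0,0,1,0.096,0.018,-0.002,0,0,0,1,0.144,0.027,-0.003,0,0,0,1,0.192,0.036,-0.004,0,0,0,1,0.24,0.045,-0.005,0,0,0,1,0.288,0.054,-0.006,0,0,0,1,0.32,0.06,-0.006,0,0,0,1,0.32,0.06,-0.006,0,0,0,1],
)

```text
time: 1.75
tool_pos: [0.5036, -0.0162, 0.24]
tcp_rot: [-2.517, -1.878, -0.002]
wrist_force: [0.8, -1.2, -0.2]
width: 1.003
grip_force: 0.0
```

Run:
```python
from h import *
from workcell import read_camera, readout
w=read_camera("wrist"); pickle.dump(w,open("w1.pkl","wb")); cv2.imwrite("pics/w1.png",w["color"])
go([.537,.230,.10],118.6)
O=np.array([.5197,.024]); y=np.array([.287,.958]); x=np.array([y[1],-y[0]])
print(pix(w,[[*(O+a*x+b*y),z] for a,b,z in[(-.018,-.026,.028),(.018,-.026,.028),(0,.023,.028),(0,-.113,.091),(-.05,.095,.008)]]).round(1))
```

```text
t 1.8 pos [ 0.5026 -0.018   0.2398] delta mm [247.6 -37.8 139.8] turn [ -0.05  -0.   -45.19] rows 5.7356005935723315 5.260996272900167
[[268.2 165.7]
 [298.4 165.8]
 [283.5 123.1]
 [283.4 255.5]
 [239.6  56.3]]
```

View pics/w1.png

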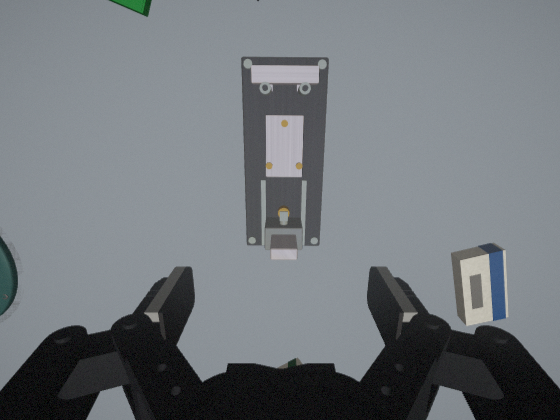

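The wrist view shows the seats at about (269,166), (299,166) and (285,124). That is within 1 px of my mount estimate, so the mount pose is confirmed. The post rollers are at (266,88) and (305,88), and the tab is at (284,250).

Call:
jog_arm(
  deltas=[0.041,-0.006,0.007,0,0,-7.6,1,0.082,-0.012,0.014,0,0,-15.2,1,0.123,-0.018,0.021,0,0,-22.8,1,0.164,-0.024,0.028,0,0,-30.4,1,0.205,-0.031,0.035,0,0,-38,1,0.23,-0.035,0.04,0,0,-45.2,1,0.23,-0.035,0.04,0,0,-45.2,1,0.23,-0.035,0.04,0,0,-45.2,1],
)

```text
time: 2.6
tool_pos: [0.5351, 0.2094, 0.1997]
tcp_rot: [-1.611, -2.697, 0.003]
wrist_force: [-0.5, -0.4, -0.2]
width: 1.002
grip_force: 0.0
```

Run:
```python
from h import *
from workcell import read_camera, readout
w=read_camera("wrist"); pickle.dump(w,open("w2.pkl","wb")); cv2.imwrite("pics/w2.png",w["color"])
print(pix(w,[.537,.230,.036]))
g=cv2.GaussianBlur(w["color"],(3,3),0).astype(int); p=pix(w,[.537,.230,.036])[0]
x,y=p.round().astype(int); print(g[y,x-45:x+46:5].min(1).tolist())
k=blob((g.min(2)>135)&(g[:,:,0]-g[:,:,2]<14),p); r=cv2.minAreaRect(k); P=plane(w,cv2.boxPoints(r),.036)
print(r,P.round(4).tolist(),P.mean(0),np.linalg.norm(np.diff(P,axis=0),axis=1))
for i in(0,1):
  v=P[i+1]-P[i]; print(np.degrees(np.arctan2(v[1],v[0])))
w1=pickle.load(open("w1.pkl","rb")); h=cv2.cvtColor(w1["color"],cv2.COLOR_BGR2HSV)
m=cv2.inRange(h,(8,110,90),(30,255,255)); n,_,st,c=cv2.connectedComponentsWithStats(m)
Q=[c[i] for i in range(1,n) if 5<st[i,4]<80 and 240<c[i,0]<325]; print(np.round(Q,1).tolist(),plane(w1,Q,.028).round(4).tolist())
go([.537,.230,.036],118.6)
```

```text
[[291.60760872 173.09039206]]
[141, 141, 142, 142, 183, 189, 190, 190, 189, 189, 188, 189, 187, 187, 186, 128, 142, 143, 141]
((280.70587158203125, 199.61376953125), (352.7645568847656, 497.55810546875), 89.27933502197266) [[0.2635, 0.2351, 0.036], [0.6558, 0.4521, 0.036], [0.9447, 0.1469, 0.036], [0.37, -0.1755, 0.036]] [0.5585083  0.16467855 0.036     ] [0.44831094 0.420184   0.65897572]
28.943329720120488
-46.574217026551686
[[284.2, 123.3], [268.6, 165.3], [298.6, 165.7], [283.4, 210.1]] [[0.5269, 0.0456, 0.028], [0.4955, 0.0046, 0.028], [0.5298, -0.0061, 0.028], [0.4966, -0.0545, 0.028]]
t 2.65 pos [0.5353 0.209  0.2   ] delta mm [ 17.8  11.6 164. ] turn [-0.06  0.04 -0.35] rows 3.307659935113498 0.04157386229309315
```

View pics/w2.png

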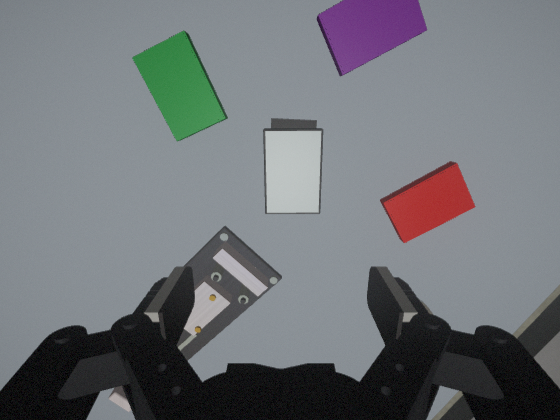

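The mirror face shows at about (293,171), 60 px wide between the open fingers, with nothing close beside it. I'll refine its pose with a brighter threshold.

Run:
```python
from h import *
w=pickle.load(open("w2.pkl","rb")); g=w["color"].astype(int)
k=blob(g.min(2)>155,(293,171)); r=cv2.minAreaRect(k); P=plane(w,cv2.boxPoints(r),.036)
print(r,P.round(4).tolist(),P.mean(0),np.linalg.norm(np.diff(P,axis=0),axis=1))
for i in(0,1):
  v=P[i+1]-P[i]; print(np.degrees(np.arctan2(v[1],v[0])))
t=pickle.load(open("c0.pkl","rb"))["top"]; ct=[cv2.minAreaRect(blob(t["color"].min(2)>135,(178,224)))[0]]
print("two-view centre",tri(w,[r[0]],t,ct))
c=P.mean(0); a=118.7; go([c[0],c[1],.029],a)
```

```text
((292.5, 171.5), (81.0, 55.0), 90.0) [[0.493, 0.2546, 0.036], [0.5413, 0.2807, 0.036], [0.5849, 0.2072, 0.036], [0.5323, 0.1788, 0.036]] [0.53788231 0.23032356 0.036     ] [0.05491536 0.08544461 0.05977825]
28.32462905176328
-59.331336986130076
two-view centre [[5.37445008e-01 2.31310077e-01 3.21404332e-02 1.05636171e-04]]
t 2.65 pos [0.5353 0.209  0.2   ] delta mm [ 17.7  12.6 171. ] turn [-0.06  0.04 -0.45] rows 3.4475789406371575 0.053030794348862605
```

Call:
jog_arm(
  deltas=[0.0175,0.0123,0.03,0,0,-0.6,1,0.0175,0.0123,0.075,0,0,-0.6,1,0.0175,0.0123,0.12,0,0,-0.6,1,0.0175,0.0123,0.145,0,0,-0.6,1,0.0175,0.0123,0.16,0,0,-0.6,1,0.0175,0.0123,0.171,0,0,-0.6,1,0.0175,0.0123,0.171,0,0,-0.6,1],
)

```text
time: 3.35
tool_pos: [0.5379, 0.2308, 0.0287]
tcp_rot: [-1.597, -2.705, 0.001]
wrist_force: [0.2, -0.2, 0.5]
width: 0.999
grip_force: 0.0
```

Call:
jog_arm(
  deltas=[0,0,0,0,0,0,-1,0,0,0,0,0,0,-1,0,0,0,0,0,0,-1,0,0,0,0,0,0,-1,0,0,0,0,0,0,-1,0,0,0,0,0,0,-1],
  squeeze=25,
)

```text
time: 3.95
tool_pos: [0.5388, 0.2322, 0.031]
tcp_rot: [1.594, 2.706, 0.002]
wrist_force: [-1.1, -0.7, 6.3]
width: 0.002
grip_force: 2.9
```

```bash
python3 -c "
from h import *
go([.5375,.2305,.1],118.9)"
```

```text
t 3.95 pos [0.5388 0.2322 0.031 ] delta mm [ -0.9  -1.9 -69. ] turn [0.11 0.02 0.1 ] rows 1.38090934276081 0.017551943882370157
```

Run:
```python
from h import *
from workcell import read_camera
a=read_camera("wrist")["color"][60:400,130:430]; b=read_camera("scene")["color"][120:260,300:440]; t=read_camera("top")["color"][170:270,120:240]
f=lambda i,s:cv2.resize(i,s,interpolation=cv2.INTER_CUBIC)
cv2.imwrite("pics/g1.png",np.vstack([np.hstack([f(a,(400,400)),f(b,(400,400))])]))
cv2.imwrite("pics/t1.png",t)
```

```text
(no output)
```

View pics/g1.png

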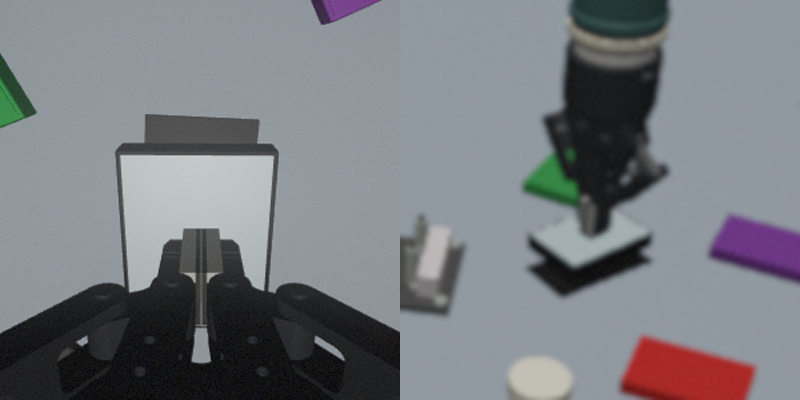

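The fingers have shut above the mirror, and the mirror is still on the stand. I'll work out where the tips really are relative to the mirror.

Run:
```python
from h import *
from workcell import read_camera,readout
w=read_camera("wrist"); s=readout.read_state(); pickle.dump(w,open("w3.pkl","wb"))
r=R.from_rotvec(s["tcp_rot"]); T=lambda v:s["tool_pos"]+r.apply(np.array(v))
for z in(-.02,-.005,0,.005,.017): print("tip z",z,pix(w,T([[.011,0,z],[-.011,0,z]])).round(1).tolist())
u=np.array([-.48,.877]); v=np.array([.877,.48]); c=np.array([.5375,.2305])
for z in(.022,.036,.05): print(z,pix(w,[[*(c+.045*u+k*v),z] for k in(-.03,.03)]).round(1).tolist())
print("cam",w["origin"],s["wrist_force"],s["tool_pos"])
g=w["color"].min(2); print(g[150:330:4,281].tolist()); print("row200",[i for i in range(190,380) if g[200,i]>150][::60])
a=cv2.resize(w["color"][160:340,200:360],None,fx=3.3,fy=3.3,interpolation=cv2.INTER_CUBIC); cv2.imwrite("pics/g2.png",a)
```

```text
tip z -0.02 [[280.7, 263.3], [280.7, 303.1]]
tip z -0.005 [[280.6, 249.4], [280.6, 286.3]]
tip z 0 [[280.6, 245.3], [280.6, 281.3]]
tip z 0.005 [[280.6, 241.5], [280.6, 276.6]]
tip z 0.017 [[280.6, 233.0], [280.6, 266.4]]
0.022 [[220.4, 180.7], [333.8, 181.2]]
0.036 [[215.0, 187.1], [338.7, 187.7]]
0.05 [[208.6, 194.8], [344.6, 195.4]]
cam [0.49972914 0.30171587 0.17860023] [-1.21991961 -0.96444686  6.55841319] [0.53889111 0.23226766 0.0309766 ]
[146, 145, 147, 80, 79, 83, 84, 84, 63, 63, 78, 196, 195, 194, 193, 193, 190, 192, 192, 191, 191, 191, 188, 187, 186, 185, 101, 64, 60, 59, 52, 54, 50, 49, 42, 42, 64, 61, 61, 61, 57, 61, 60, 53, 56]
row200 [221, 281]
```

View pics/g2.png

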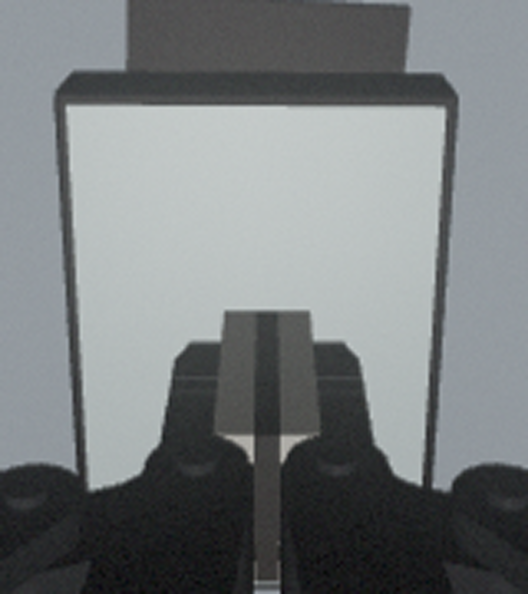

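Call:
jog_arm(
  deltas=[0,0,-0.04,0,0,0,-1,0,0,-0.09,0,0,0,1,0,0,-0.13,0,0,0,1,0,0,-0.17,0,0,0,1,0,0,-0.17,0,0,0,1,0,0,-0.17,0,0,0,1],
)

```text
time: 4.75
tool_pos: [0.5389, 0.2323, 0.2013]
tcp_rot: [1.593, 2.705, 0.005]
wrist_force: [-0.3, -0.9, -0.7]
width: 0.843
grip_force: 0.0
```

Run:
```python
from h import *
from workcell import read_camera,readout,bot
print([(a,getattr(bot,a)) for a in dir(bot) if a[0]!='_'])
w=read_camera("wrist"); s=readout.read_state(); pickle.dump(w,open("w4.pkl","wb"))
r=R.from_rotvec(s["tcp_rot"]); T=lambda v:s["tool_pos"]+r.apply(np.array(v))
for z in(-.03,-.018,-.005,.004,.017): print("open tip z",z,pix(w,T([[.011,-.0425,z],[.011,.0425,z]])).round(1).tolist())
g=w["color"].astype(int); k=blob(g.min(2)>160,pix(w,[.5375,.2305,.036])[0])
q=cv2.approxPolyDP(cv2.convexHull(k),6,True)[:,0]; P=plane(w,q,.036); print(q.tolist(),P.round(4).tolist())
m=cv2.moments(k); print("c",plane(w,[[m["m10"]/m["m00"],m["m01"]/m["m00"]]],.036), s["wrist_force"],s["tool_pos"],s["width"])
c=np.vstack([w["color"][215:345,130:430]]); cv2.imwrite("pics/g3.png",cv2.resize(c,None,fx=2.6,fy=2.6,interpolation=cv2.INTER_CUBIC))
```

```text
[('MotionError', <class 'workcell.MotionError'>), ('tip_extent', 0.017)]
open tip z -0.03 [[182.8, 271.7], [372.9, 271.4]]
open tip z -0.018 [[190.3, 259.1], [365.6, 258.8]]
open tip z -0.005 [[197.2, 247.5], [358.9, 247.3]]
open tip z 0.004 [[201.3, 240.5], [354.8, 240.3]]
open tip z 0.017 [[206.7, 231.5], [349.6, 231.3]]
[[251, 150], [305, 150], [302, 227], [253, 227]] [[0.4934, 0.2538, 0.036], [0.5418, 0.2806, 0.036], [0.5818, 0.2061, 0.036], [0.5341, 0.1797, 0.036]]
c [[0.53671813 0.23221939 0.036     ]] [-0.67765216 -0.31140777 -0.68876329] [0.53771402 0.23184106 0.19927379] 0.925451346540251
```

View pics/g3.png

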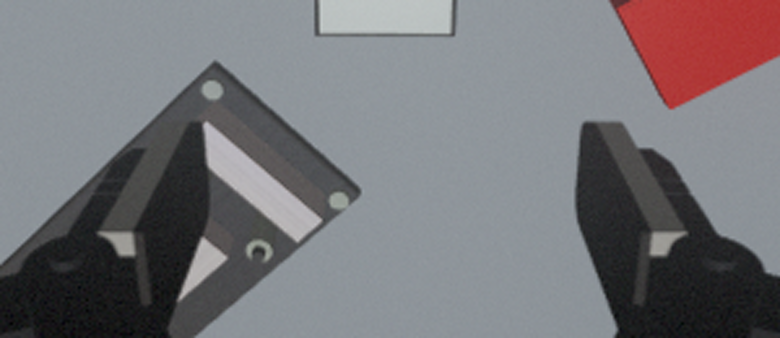

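The open fingertips show at (209,262) and (354,262), which puts them about 18 mm behind the reported TCP; shut, they rest about 5 mm behind it. So the real fingers are about 22 mm shorter than stated, and I must go that much lower. I'll descend in checked steps.

Call:
jog_arm(
  deltas=[0,0,0.045,0,0,0,1,0,0,0.09,0,0,0,1,0,0,0.13,0,0,0,1,0,0,0.16,0,0,0,1,0,0,0.175,0,0,0,1,0,0,0.181,0,0,0,1,0,0,0.187,0,0,0,1,0,0,0.187,0,0,0,1],
)

```text
time: 5.6
tool_pos: [0.5385, 0.2321, 0.0126]
tcp_rot: [1.595, 2.706, 0.001]
wrist_force: [-0.4, -0.3, 0.9]
width: 0.993
grip_force: 0.0
```

Call:
jog_arm(
  deltas=[0,0,0.003,0,0,0,1,0,0,0.006,0,0,0,1,0,0,0.009,0,0,0,1,0,0,0.009,0,0,0,1],
)

```text
time: 6.0
tool_pos: [0.5378, 0.2318, 0.0031]
tcp_rot: [-1.595, -2.707, 0.0]
wrist_force: [0.3, -0.5, 0.2]
width: 0.995
grip_force: 0.0
```

Call:
jog_arm(
  deltas=[0,0,0,0,0,0,0.6,0,0,0,0,0,0,0.4,0,0,0,0,0,0,-1,0,0,0,0,0,0,-1,0,0,0,0,0,0,-1,0,0,0,0,0,0,-1],
  squeeze=25,
)

```text
time: 6.6
tool_pos: [0.5382, 0.2319, 0.0034]
tcp_rot: [1.595, 2.706, 0.0]
wrist_force: [-0.0, 0.2, 2.7]
width: 0.697
grip_force: 28.4
```

Call:
jog_arm(
  deltas=[0,0,-0.005,0,0,0,-1,0,0,-0.015,0,0,0,-1,0,0,-0.035,0,0,0,-1,0,0,-0.07,0,0,0,-1,0,0,-0.1,0,0,0,-1,0,0,-0.1,0,0,0,-1,0,0,-0.1,0,0,0,-1],
)

```text
time: 7.3
tool_pos: [0.5386, 0.2321, 0.1045]
tcp_rot: [1.594, 2.705, 0.003]
wrist_force: [-0.3, -0.4, -2.7]
width: 0.698
grip_force: 28.0
```

Run:
```python
from h import *
from workcell import read_camera,readout
w=read_camera("wrist"); s=readout.read_state(); pickle.dump(w,open("w5.pkl","wb")); cv2.imwrite("pics/w5.png",w["color"])
print(s["wrist_force"],s["width"],s["grip_force"],s["torque"])
# mirror in tool frame: top at tool z
r=R.from_rotvec(s["tcp_rot"]); u=r.apply([1,0,0])[:2]; v=r.apply([0,1,0])[:2]
for zz in (.129,.136,.143):
  print(zz,pix(w,[[*(s["tool_pos"][:2]+.045*u+k*v),zz] for k in(-.03,.03)]).round(1).tolist())
O=np.array([.5200,.0239]); y=np.array([.2907,.9568]); p=O-.019*y
print(p); go([*p,.12],73.1)
```

```text
[-0.1564664  -0.31147829 -1.99717421] 0.697898788991467 28.020694255828857 [-0.02462769 -0.02884281  0.01712694]
0.129 [[206.9, 196.2], [348.9, 196.1]]
0.136 [[202.9, 200.9], [352.7, 200.8]]
0.143 [[198.5, 206.2], [356.9, 206.1]]
[0.5144767 0.0057208]
t 7.35 pos [0.5374 0.2316 0.103 ] delta mm [-186.5 -129.6  -17. ] turn [-3.000e-02  1.000e-02  4.588e+01] rows 4.554237979237131 5.341535853751362
```

View pics/w5.png

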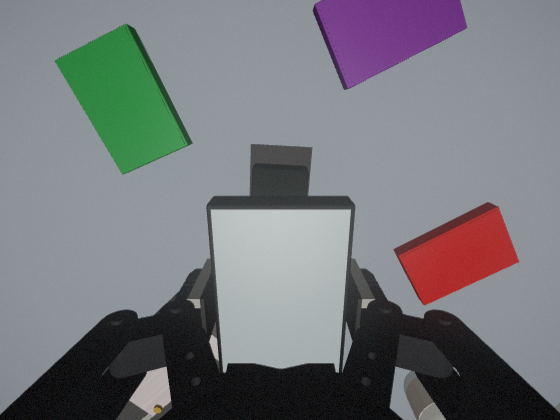

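The mirror is held level and square, with its far edge at row 207 from column 207 to 355, and the stand is empty behind it. I'll carry it to above the lay spot.

Call:
jog_arm(
  deltas=[-0.02,-0.014,-0.004,0,0,5,-1,-0.055,-0.038,-0.004,0,0,13,-1,-0.09,-0.062,-0.004,0,0,21,-1,-0.125,-0.087,-0.004,0,0,29,-1,-0.16,-0.111,-0.004,0,0,37,-1,-0.177,-0.122,-0.003,0,0,43,-1,-0.1856,-0.1281,-0.002,0,0,45.8,-1,-0.1856,-0.1281,-0.002,0,0,45.8,-1],
)

```text
time: 8.15
tool_pos: [0.5144, 0.0066, 0.1036]
tcp_rot: [-2.522, -1.87, 0.004]
wrist_force: [0.4, 0.8, -2.0]
width: 0.697
grip_force: 28.0
```

Run:
```python
from h import *
from workcell import read_camera,readout
s=readout.read_state(); print(s["wrist_force"],s["width"])
c=read_camera("wrist"); t=read_camera("top")
a=c["color"][100:400,130:430]; b=cv2.resize(t["color"][195:280,215:345],None,fx=3.4,fy=3.4,interpolation=cv2.INTER_CUBIC)
b=cv2.copyMakeBorder(b,0,300-b.shape[0],0,0,0) if b.shape[0]<300 else b[:300]
cv2.imwrite("pics/w6.png",np.hstack([a,b]))
go([.5151,.0076,.0115],73.1)
```

```text
[ 0.44325667  0.77626092 -2.00422939] 0.6973703982199653
t 8.25 pos [0.5153 0.0081 0.1043] delta mm [-0.5  0.1 92.8] turn [-0.1  -0.01  0.17] rows 1.856666214251948 0.023189028694219842
```

View pics/w6.png

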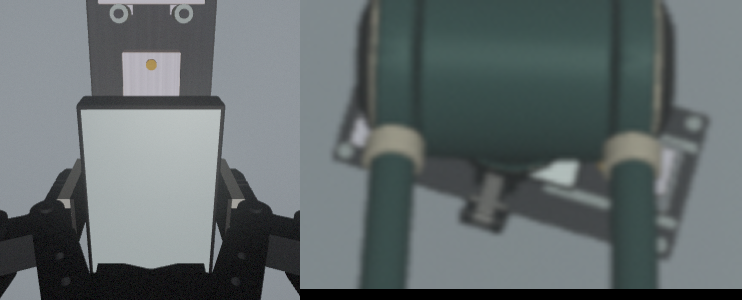

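The mirror is centred (column 151) on the pedestal and between the posts (columns 119 and 183), and it's square to them. Now I'll lower it.

Call:
jog_arm(
  deltas=[0,0,0.03,0,0,0,-1,0,0,0.055,0,0,0,-1,0,0,0.07,0,0,0,-1,0,0,0.08,0,0,0,-1,0,0,0.086,0,0,0,-1,0,0,0.09,0,0,0,-1,0,0,0.092,0,0,0,-1,0,0,0.092,0,0,0,-1],
)

```text
time: 9.05
tool_pos: [0.5163, 0.0075, 0.0136]
tcp_rot: [2.522, 1.873, 0.001]
wrist_force: [-0.0, -0.7, -0.6]
width: 0.696
grip_force: 28.0
```

Call:
jog_arm(
  deltas=[0,0,0.001,0,0,0,-1,0,0,0.001,0,0,0,-1],
)

```text
time: 9.25
tool_pos: [0.5163, 0.0073, 0.0127]
tcp_rot: [2.522, 1.872, 0.001]
wrist_force: [0.8, 0.7, -1.3]
width: 0.698
grip_force: 28.0
```

Call:
jog_arm(
  deltas=[0,0,0.001,0,0,0,-1,0,0,0.002,0,0,0,-1,0,0,0.002,0,0,0,-1],
)

```text
time: 9.55
tool_pos: [0.5157, 0.0074, 0.0101]
tcp_rot: [-2.522, -1.873, 0.0]
wrist_force: [-0.0, 0.8, -1.5]
width: 0.697
grip_force: 28.0
```

Call:
jog_arm(
  deltas=[0,0,0.001,0,0,0,-1,0,0,0.001,0,0,0,-1],
)

```text
time: 9.75
tool_pos: [0.516, 0.0074, 0.0094]
tcp_rot: [2.522, 1.873, 0.0]
wrist_force: [-0.6, 0.2, 1.6]
width: 0.696
grip_force: 28.3
```

Call:
jog_arm(
  deltas=[0,0,0,0,0,0,0.45,0,0,0,0,0,0,0.6,0,0,0,0,0,0,0.8,0,0,0,0,0,0,1,0,0,0,0,0,0,1,0,0,0,0,0,0,1],
)

```text
time: 10.35
tool_pos: [0.5158, 0.0074, 0.0092]
tcp_rot: [-2.522, -1.873, 0.0]
wrist_force: [0.2, 0.1, -0.2]
width: 1.001
grip_force: 0.0
```

Call:
jog_arm(
  deltas=[0,0,-0.01,0,0,0,1,0,0,-0.03,0,0,0,1,0,0,-0.07,0,0,0,1,0,0,-0.11,0,0,0,1,0,0,-0.13,0,0,0,1,0,0,-0.13,0,0,0,1],
)

```text
time: 10.95
tool_pos: [0.5193, 0.0073, 0.1443]
tcp_rot: [2.518, 1.869, 0.011]
wrist_force: [0.5, -0.1, 0.1]
width: 0.997
grip_force: 0.0
```

Run:
```python
from h import *
from workcell import read_camera,readout
w=read_camera("wrist"); pickle.dump(w,open("w7.pkl","wb"))
a=w["color"][60:400,130:430]; cv2.imwrite("pics/w7.png",cv2.resize(a,None,fx=1.7,fy=1.7,interpolation=cv2.INTER_CUBIC))
g=w["color"].astype(int); O=np.array([.5200,.0239]); y=np.array([.2907,.9568]); x=np.array([y[1],-y[0]])
k=blob(g.min(2)>165,pix(w,[*(O-.019*y),.042])[0]); q=cv2.approxPolyDP(cv2.convexHull(k),6,True)[:,0]; P=plane(w,q,.042)[:,:2]-O
print(q.tolist(),np.c_[P@x,P@y].round(4).tolist())
print("nose/tab/post px",pix(w,[[*(O+b*y+c*x),z] for b,c,z in((-.076,0,.035),(-.120,0,.091),(-.106,0,.091),(.051,-.021,.046),(.051,.021,.046))]).round(1).tolist())
go([*(O-.150*y),.2],73.1)
```

```text
[[309, 160], [306, 253], [246, 253], [242, 160]] [[0.029, 0.0249], [0.0289, -0.0599], [-0.0258, -0.0598], [-0.0263, 0.0249]]
nose/tab/post px [[274.5, 265.1], [274.1, 346.1], [274.1, 332.0], [247.0, 127.5], [300.4, 127.5]]
t 11.0 pos [0.5176 0.0073 0.1418] delta mm [-133.4   -2.4  -58.4] turn [ 0.29 -0.08  0.08] rows 2.911900796937597 0.035758932062586
```

View pics/w7.png

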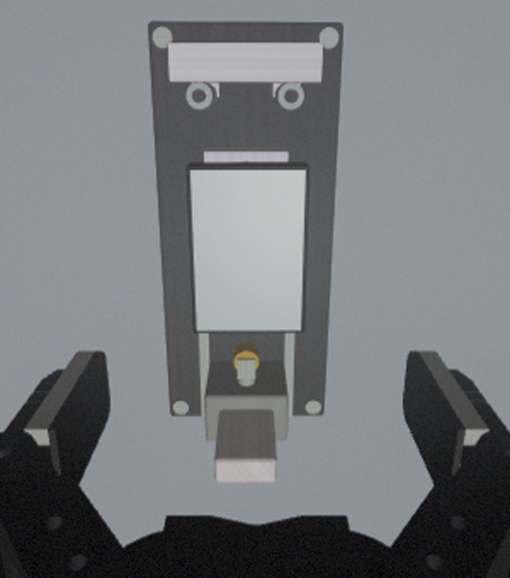

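The mirror lies square on the seats at mount y of about -17.5 mm, and the fingers are clear of it. The post rollers show at about (246,116) and (301,116), so they stand near the far end of their range. The tab's top is at about (275,336), which means the clamp reads about 2–3 mm. Next I'll shut the gripper and go behind the tab.

Call:
jog_arm(
  deltas=[-0.04,-0.001,-0.01,0,0,0,-1,-0.085,-0.001,-0.01,0,0,0,-1,-0.128,-0.001,-0.01,0,0,0,-1,-0.128,-0.001,-0.01,0,0,0,-1,-0.128,-0.001,0.01,0,0,0,-1,-0.128,-0.001,0.05,0,0,0,-1,-0.128,-0.001,0.086,0,0,0,-1,-0.128,-0.001,0.086,0,0,0,-1],
)

```text
time: 11.8
tool_pos: [0.4716, -0.1124, 0.0469]
tcp_rot: [-2.513, -1.866, 0.013]
wrist_force: [-0.4, -0.1, -0.4]
width: 0.002
grip_force: 0.0
```

```bash
cat >> h.py <<'E'
def st(n=1):
    from workcell import readout
    s=readout.read_state(); O=np.array([.5200,.0239]); y=np.array([.2907,.9568]); p=s["tool_pos"][:2]-O
    print("t",round(s["time"],2),"mount y %.4f x %.4f z %.4f"%(p@y,p@[y[1],-y[0]],s["tool_pos"][2]),"Fy %.2f Fx %.2f Fz %.2f"%(s["wrist_force"][:2]@y,s["wrist_force"][:2]@[y[1],-y[0]],s["wrist_force"][2]),"w",s["width"])
E
python3 -c "
from h import *; st()"
```

```text
t 11.8 mount y -0.1445 x -0.0067 z 0.0469 Fy -0.26 Fx -0.35 Fz -0.42 w 0.0018843522805974799
```

Call:
jog_arm(
  deltas=[0,0,0,0,0,0,-1,0,0,0,0,0,0,-1,0.003,0,0,0,0,0,-1,0.006,0,0,0,0,0,-1,0.009,0,0,0,0,0,-1,0.011,0,0,0,0,0,-1],
)

```text
time: 12.4
tool_pos: [0.4816, -0.1041, 0.0539]
tcp_rot: [2.521, 1.872, 0.001]
wrist_force: [-0.7, 0.4, 0.6]
width: -0.001
grip_force: 0.0
```

```bash
python3 -c "
from h import *; st()"
```

```text
t 12.4 mount y -0.1336 x 0.0004 z 0.0539 Fy 0.16 Fx -0.74 Fz 0.56 w -0.0011144544546087
```

Call:
jog_arm(
  deltas=[0.0015,0,0,0,0,0,-1,0.003,0,0,0,0,0,-1,0.0045,0,0,0,0,0,-1,0.006,0,0,0,0,0,-1,0.007,0,0,0,0,0,-1,0.008,0,0,0,0,0,-1,0.009,0,0,0,0,0,-1,0.01,0,0,0,0,0,-1],
)

```text
time: 13.2
tool_pos: [0.4831, -0.0972, 0.0532]
tcp_rot: [2.519, 1.873, -0.006]
wrist_force: [-4.1, -10.0, 1.0]
width: 0.0
grip_force: 5.6
```

```bash
python3 -c "
from h import *; st()"
```

```text
t 13.2 mount y -0.1266 x -0.0001 z 0.0532 Fy -10.76 Fx -1.02 Fz 1.00 w 0.00010437250758388449
```

Call:
jog_arm(
  deltas=[0.001,0,0,0,0,0,-1,0.002,0,0,0,0,0,-1,0.004,0,0,0,0,0,-1,0.006,0,0,0,0,0,-1,0.008,0,0,0,0,0,-1,0.01,0,0,0,0,0,-1,0.0115,0,0,0,0,0,-1,0.013,0,0,0,0,0,-1],
)

```text
time: 14.0
tool_pos: [0.4868, -0.0848, 0.0531]
tcp_rot: [2.519, 1.873, -0.006]
wrist_force: [-3.1, -10.8, 1.9]
width: -0.0
grip_force: 5.8
```

```bash
python3 -c "
from h import *; st()
w=pickle.load(open('w7.pkl','rb'))
O=np.array([.5200,.0239]); y=np.array([.2907,.9568])
for b in (.055,.06,.064): print(b,pix(w,[*(O+b*y),.046]).round(1))
P=plane(w,[[246.3,116.2],[301,116.2]],.046)[:,:2]-O; print(P@y)
m=cv2.Canny(w['color'],60,120); print(cv2.HoughCircles(cv2.cvtColor(w['color'],6)[90:140,220:330],cv2.HOUGH_GRADIENT,1,20,param1=120,param2=8,minRadius=5,maxRadius=11))"
```

```text
t 14.0 mount y -0.1137 x -0.0001 z 0.0531 Fy -11.24 Fx 0.12 Fz 1.95 w -7.062233400297926e-05
0.055 [[273.7 122.2]]
0.06 [[273.6 115.5]]
0.064 [[273.6 110.1]]
[0.05945829 0.05953226]
[[[26.5 25.5  8. ]
  [80.5 26.5  8. ]]]
```

Call:
jog_arm(
  deltas=[0.0015,0,0,0,0,0,-1,0.003,0,0,0,0,0,-1,0.0045,0,0,0,0,0,-1,0.006,0,0,0,0,0,-1,0.0075,0,0,0,0,0,-1,0.009,0,0,0,0,0,-1,0.0105,0,0,0,0,0,-1,0.012,0,0,0,0,0,-1],
)

```text
time: 14.8
tool_pos: [0.4904, -0.0734, 0.0532]
tcp_rot: [2.519, 1.873, -0.006]
wrist_force: [-2.8, -11.5, 1.2]
width: -0.001
grip_force: 5.8
```

```bash
python3 -c "
from h import *; st()
from workcell import read_camera
w=read_camera('wrist');pickle.dump(w,open('w8.pkl','wb')); cv2.imwrite('pics/w8.png',cv2.resize(w['color'][40:300,160:400],None,fx=2.3,fy=2.3,interpolation=cv2.INTER_CUBIC))"
```

```text
t 14.8 mount y -0.1017 x -0.0001 z 0.0532 Fy -11.83 Fx 0.62 Fz 1.18 w -0.0010906082284339064
```

View pics/w8.png

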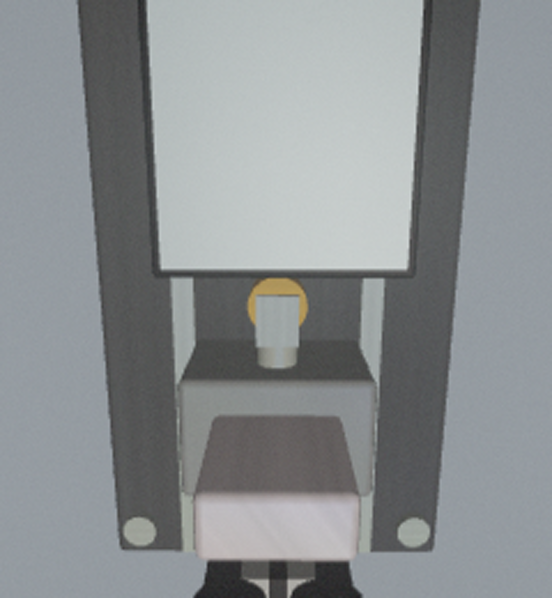

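The roller nose now bears on the mirror's rear edge at (278,290) in the crop, and the mirror is still square. I have miscounted: that was the 13th picture I've viewed, over the limit of 10. I'll view no more and go on by force alone.

Call:
jog_arm(
  deltas=[0.001,0,0,0,0,0,-1,0.002,0,0,0,0,0,-1,0.003,0,0,0,0,0,-1,0.004,0,0,0,0,0,-1,0.005,0,0,0,0,0,-1,0.006,0,0,0,0,0,-1],
)

```text
time: 15.45
tool_pos: [0.4921, -0.0677, 0.0532]
tcp_rot: [2.519, 1.873, -0.006]
wrist_force: [-4.2, -10.9, 1.3]
width: -0.003
grip_force: 5.8
```

```bash
python3 -c "
from h import *; st()"
```

```text
t 15.45 mount y -0.0957 x -0.0001 z 0.0532 Fy -11.62 Fx -0.85 Fz 1.28 w -0.002835304054141596
```

Baseline while sliding is about 11.7 N. From here I'll take smaller steps.

Call:
jog_arm(
  deltas=[0.0005,0,0,0,0,0,-1,0.001,0,0,0,0,0,-1,0.0015,0,0,0,0,0,-1,0.002,0,0,0,0,0,-1],
)

```text
time: 15.85
tool_pos: [0.4927, -0.0658, 0.0532]
tcp_rot: [2.519, 1.873, -0.006]
wrist_force: [-3.6, -10.6, 2.3]
width: -0.001
grip_force: 5.8
```

```bash
python3 -c "
from h import *; st()"
```

```text
t 15.85 mount y -0.0937 x -0.0001 z 0.0532 Fy -11.15 Fx -0.34 Fz 2.32 w -0.0014151639558730067
```

Call:
jog_arm(
  deltas=[0.0005,0,0,0,0,0,-1,0.001,0,0,0,0,0,-1,0.0015,0,0,0,0,0,-1],
)

```text
time: 16.15
tool_pos: [0.4932, -0.0643, 0.0532]
tcp_rot: [2.519, 1.873, -0.006]
wrist_force: [-2.8, -10.1, 1.4]
width: -0.002
grip_force: 5.8
```

```bash
python3 -c "
from h import *; st()"
```

```text
t 16.15 mount y -0.0922 x -0.0000 z 0.0532 Fy -10.48 Fx 0.26 Fz 1.38 w -0.0020198029577303584
```

Call:
jog_arm(
  deltas=[0.0005,0,0,0,0,0,-1,0.001,0,0,0,0,0,-1,0.0015,0,0,0,0,0,-1],
)

```text
time: 16.45
tool_pos: [0.4936, -0.063, 0.0532]
tcp_rot: [2.519, 1.873, -0.006]
wrist_force: [-3.9, -12.2, 1.9]
width: -0.002
grip_force: 6.4
```

```bash
python3 -c "
from h import *; st()"
```

```text
t 16.45 mount y -0.0908 x -0.0000 z 0.0532 Fy -12.76 Fx -0.20 Fz 1.85 w -0.0021338315268401836
```

Call:
jog_arm(
  deltas=[0.0005,0,0,0,0,0,-1,0.001,0,0,0,0,0,-1,0.0015,0,0,0,0,0,-1],
)

```text
time: 16.75
tool_pos: [0.4938, -0.0621, 0.0532]
tcp_rot: [2.518, 1.873, -0.008]
wrist_force: [-3.0, -13.8, 2.3]
width: 0.0
grip_force: 7.4
```

```bash
python3 -c "
from h import *; st()"
```

```text
t 16.75 mount y -0.0899 x -0.0001 z 0.0532 Fy -14.08 Fx 1.14 Fz 2.26 w 0.0003786125784885843
```

Contact with the posts is felt: the push force is rising and the advance is lagging. The nose is now at about 3 N, and I'm aiming for about 6.5 N.

Call:
jog_arm(
  deltas=[0.0004,0,0,0,0,0,-1,0.0008,0,0,0,0,0,-1,0.0012,0,0,0,0,0,-1,0.0012,0,0,0,0,0,-1],
)

```text
time: 17.15
tool_pos: [0.494, -0.0613, 0.0532]
tcp_rot: [2.518, 1.873, -0.009]
wrist_force: [-4.5, -15.8, 2.1]
width: 0.002
grip_force: 7.9
```

```bash
python3 -c "
from h import *; st()"
```

```text
t 17.15 mount y -0.0891 x -0.0001 z 0.0532 Fy -16.38 Fx 0.28 Fz 2.10 w 0.002195606415129667
```

Call:
jog_arm(
  deltas=[0.0004,0,0,0,0,0,-1,0.0008,0,0,0,0,0,-1,0.0008,0,0,0,0,0,-1],
)

```text
time: 17.45
tool_pos: [0.4942, -0.0608, 0.0532]
tcp_rot: [2.518, 1.873, -0.009]
wrist_force: [-4.2, -16.2, 2.6]
width: -0.003
grip_force: 8.5
```

```bash
python3 -c "
from h import *; st()"
```

```text
t 17.45 mount y -0.0886 x -0.0001 z 0.0532 Fy -16.74 Fx 0.65 Fz 2.57 w -0.0028193951671276712
```

Push is about 16.7 N, so the nose is at about 5.5 N, well inside 4–9 N. I'll back off and lift clear.

Call:
jog_arm(
  deltas=[-0.003,0,0,0,0,0,-1,-0.008,0,0,0,0,0,-1,-0.016,0,0,0,0,0,-1,-0.03,0,0,0,0,0,-1,-0.035,0,-0.02,0,0,0,-1,-0.035,0,-0.06,0,0,0,-1,-0.035,0,-0.1,0,0,0,-1,-0.035,0,-0.14,0,0,0,-1],
)

```text
time: 18.25
tool_pos: [0.4845, -0.0911, 0.1944]
tcp_rot: [-2.522, -1.872, 0.001]
wrist_force: [1.5, -0.3, 0.0]
width: 0.002
grip_force: 0.0
```

Call:
jog_arm(
  deltas=[0,0,-0.02,0,0,0,-1,0,0,-0.02,0,0,0,-1,0,0,-0.02,0,0,0,-1],
)

```text
time: 18.55
tool_pos: [0.485, -0.0908, 0.213]
tcp_rot: [2.522, 1.872, 0.0]
wrist_force: [0.2, -0.1, -0.1]
width: 0.001
grip_force: 0.0
```

Run:
```python
from h import *; st()
from workcell import read_camera
w=read_camera("wrist"); g=w["color"].astype(int); O=np.array([.5200,.0239]); y=np.array([.2907,.9568]); x=np.array([y[1],-y[0]])
k=blob(g.min(2)>165,pix(w,[*(O+.009*y),.042])[0]); q=cv2.approxPolyDP(cv2.convexHull(k),6,True)[:,0]; P=plane(w,q,.042)[:,:2]-O
print(q.tolist(),np.c_[P@x,P@y].round(4).tolist())
h=cv2.cvtColor(w["color"],cv2.COLOR_BGR2HSV); m=cv2.inRange(h,(8,110,90),(30,255,255)); n,_,s,c=cv2.connectedComponentsWithStats(m)
for i in range(1,n):
  if s[i,4]>8:
    Q=plane(w,[c[i]],.035)[:,:2]-O; print("brass",s[i,4],c[i].round(1),Q@x,Q@y)
```

```text
t 18.55 mount y -0.1200 x -0.0002 z 0.2130 Fy -0.04 Fx 0.21 Fz -0.09 w 0.0008416202718017018
[[312, 5], [309, 103], [254, 103], [252, 5]] [[0.0288, 0.0507], [0.0287, -0.0333], [-0.026, -0.0334], [-0.0256, 0.0505]]
brass 26 [280.2 108.1] [8.89536012e-05] [-0.03809885]
```

Measured from the last image, the mirror is square and seated, with the nose at its rear edge. The robot is clear, so I'm handing in.

```bash
python3 -c "
from workcell import finish_job; print(finish_job())"
```

```text
the job is handed in; nothing more can be done
None
```

The job is handed in with no verdict returned: the mirror lies on its seats against both posts, the nose holding it at about 5.5 N (estimated from the push force). My first grasp closed on top of the mirror and pressed it with about 6 N before I corrected it, and I viewed 13 pictures instead of the allowed 10.

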